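Bond a resin block into the corner of a jig

TASK

Press the spray cap of the fixed spray bottle all the way down and let it spring back up, so that the jig's corner gets its puff of setting agent. Then put the resin block into the jig's corner, sloped shoulder away from the fence, flat on the plate and flush against both fence and stop block, and with one diagonal push keep it pressed firmly but not brutally against the fence and the plate together (some 5 to 30 newtons on each). Finish while still holding that push - do not let go - and leave everything else where it stands.

Things in the scene. Friction and masses are not known exactly. Their poses are not given: they have to be found in the camera images.
- jig: Bonding jig, fixed to the worktop: aluminium plate 110 (x) x 150 (y) mm whose top is 12 mm above the worktop. Origin: centre of its underside, on the worktop. Its x axis points from the open front to the fence, its y axis along the fence towards the stop block. It stands turned up to 0.3 rad.
- jig_plate: The jig's plate (same origin and axes as the jig), top face at z = 12 mm, with a slippery non-stick finish (friction about 0.2).
- jig_fence: The jig's fence (same origin and axes as the jig): upright steel bar over the whole 150 mm of the far edge, 14 mm thick, its face towards the open front at x = +41 mm, its top 57 mm above the worktop (45 mm above the plate, higher than the block).
- jig_stop: The jig's stop block (same origin and axes as the jig): dark steel, its face at y = +59 mm looking along -y, 16 mm thick, from the fence 44 mm forward (x = -3 to +41 mm), top 57 mm above the worktop.
- jig_corner (a point): The inner corner on the plate's top face where fence face and stop face meet; axes as the jig's. The block goes at -x, -y of it: seated, the block's origin is at x = -28, y = -22, z = 0 mm from here.
- resin_block: Loose grey resin block, about 0.12 kg, 56 (x) x 44 (y) x 40 (z) mm, origin: centre of its underside. Its plain upright +x end goes against the fence. At the -x end a flat sloped shoulder, 59 degrees from level, rises from 20 mm height at x = -28 mm to the 40 mm high top at x = -16 mm. Starts on the worktop right of the jig, x axis within 0.6 rad of the world's x.
- block_back (a point): Bottom middle of the block's plain end (x = +28 mm on the block).
- block_slope (a point): Middle of the sloped shoulder (x = -22, z = 30 mm on the block).
- spray_bottle: White spray bottle, 44 mm across, fixed to the worktop by a 62 mm round foot, beyond the stop block (left of the jig), nozzle towards the jig. Origin: centre of its underside, z up. Grey cap on top, 115 mm above the worktop.
- spray_cap_top (a point): Middle of the cap's flat round top (26 mm across), moves with the cap.
- spray_cap (a joint): How far the cap is pressed down, m: 0 up, 0.008 fully down; sprung, about 2 N to start and 6 N fully down, returns by itself.
- tape_roll: Bystander: roll of tape lying flat, 76 mm across, 19 mm high. Origin: centre of its underside.
- dropper_bottle: Bystander: small white dropper bottle, 26 mm across, 75 mm tall. Origin: centre of its underside.
- petri_dish: Bystander: clear petri dish, 61 mm across, 15 mm high. Origin: centre of its underside.
- timer: Bystander: white bench timer, 37x68x64 mm. Origin: centre of its underside.
- stapler: Bystander: desk stapler, 32x131x44 mm. Origin: centre of its underside.
Mind the look-alikes: they are no part of the job. Leave any orange look-alike of the resin_block alone.

How it is judged:
By the outcome, as a careful person would: the job done as asked, in the order asked, and still so for the second after the job is handed in, while the arm keeps its last pose, push and grip.
It also fails if it takes over 69 s, if anything falls off the work surface, if the arm or the gripper's body presses on something with over 40 N, if the wrist force passes 120 N, or if a joint passes its speed limit or range.

ROBOT

A 6-joint arm with a two-finger parallel gripper is mounted at the origin on a cart in front of the work surface, level with it; the furniture and walls round the work are solid. World frame = base frame: x ahead of the robot, y to its left, z up, the work surface at z = 0. Lengths are in mm, angles in rad, forces in N, time in s.
With the tool pointing down it reaches from about 300 to 775 mm from the base axis. Payload 14.6 kg.
Tool frame: the origin (TCP) lies on the centre line of the jaws, within the pads' length; the fingertips stand 19 mm ahead of it and the grasp point (between the pads) is the TCP (bot.tip_reach is the distance from the TCP to the fingertips, in mm); z points along the fingers, y is the line along which they close (so a half turn about z gives the same grasp; the last joint's range is limited). The gripper opens to 85 mm and grips with 20 to 120 N. Pads are 22 mm wide; open, the fingers measure 114 mm over their backs; the gripper's body (76 mm by 85 mm) begins 54 mm behind the grasp point. The pads swing forward as they close: fully open they stand 13 mm farther back than shut.
Start: joints at [-1.224, 0.3, 1.521, -0, 1.321, -0.067], TCP at [221.143, -503.573, 250.281] pointing down, gripper open.
Joint ranges: [-3.03, 3.03], [-0.79, 2.21], [0.23, 2.52], [-1.04, 4.18], [0, 3.07], [-2.55, 2.55]. Speed limits (rad/s): [2.22, 2.22, 2.57, 3.14, 3.14, 3.14].

INTERFACE

Orientations are given as a unit quaternion [w, x, y, z].
In Python, from rig import bot gives the robot as it stands. Calls block until the motion is done:
- bot.move_to(position, orientation): joint-space move of the TCP to a pose.
- bot.servo_line(position, attitude=None, speed=150, until_force=None): straight line of the TCP; attitude=None keeps the orientation; speed is the mean speed in mm/s. With until_force (N) it stops when the force on the tool has changed by that much, and returns True; else False.
- bot.move_joints(angles): joint-space move.
- bot.move_gripper(opening, grip_force=None): finger opening in mm; grip_force is the grip in N (None keeps the last); returns when the fingers have stopped.
- bot.dwell(seconds).
- bot.ik(position, orientation): joint angles nearest the present ones, or None.
- bot.read_state(): the state.
- bot.read_camera(name): name is "scene" or "top" or "wrist"; returns a dict with "image" (400x640x3 uint8, blue, green, red), "depth" (400x640 float32, mm along the optical axis (not along the pixel's ray), 0 where there is no reading), "fovy" (degrees; the focal length in pixels is half the picture's height over the tangent of half this angle, whatever the lens; pixels are square), "cx", "cy" (the principal point, pixels), "eye" and "attitude" of the camera in the world; the wrist camera has in their place "mount" (4x4, takes a point from camera to tool coordinates, whose origin is the TCP and whose axes are the flange's). Camera axes: x right, y down, z forward; pixel columns grow to the right and rows downward; lengths in mm; the calibration is good to about 2 mm. A picture is of the moment at which its call begins: read the wrist's pose just before it.
A pose or a line that the arm cannot do raises bot.MotionError and nothing moves.
- bot.finish_job(): hands the job in; it is judged then, once.
The state is a dict: "clock": time; "joint_positions": joint angles; "qvel": joint speeds; "effort": joint torques, N m; "ee_pos": TCP position; "tool_rot": TCP orientation; "ft_force": force on the tool from outside, world axes, zero at the start; "moment": the same for the moment, N m; "grip_width": finger opening in mm; "grip_force": force on a finger pad.
Only numpy, scipy, OpenCV 4.12 (cv2) and the standard library are available. Lean on these libraries where they do the work, as an engineer would, in place of code of your own. Each camera call takes 0.05 s, during which the arm holds its last target. There are 200 camera calls.

## Working session

There is one attempt and no reset: what is moved stays moved. The work goes in short steps, each a Python script; the robot and the scene stay as the last script left them, time stands still between calls to the robot, and variables do not carry over. Pictures are saved under pics/ and viewed, at most 10 in all, crops included, and the job is handed in when it is done.

```bash
ls; mkdir -p pics
cat > h.py <<'E'
import numpy as np, cv2
from rig import bot
from scipy.spatial.transform import Rotation as R
def rot(a):
    a=np.array(a)
    return a if a.shape==(3,3) else R.from_quat([a[1],a[2],a[3],a[0]]).as_matrix()
def cam(name):
    s=bot.read_state(); c=bot.read_camera(name)
    c['f']=200/np.tan(np.radians(c['fovy'])/2)
    if name=='wrist':
        T=np.eye(4);T[:3,:3]=rot(s['tool_rot']);T[:3,3]=s['ee_pos'];T=T@np.array(c['mount'])
        c['R'],c['t']=T[:3,:3],T[:3,3]
    else: c['R'],c['t']=rot(c['attitude']),np.array(c['eye'])
    return c
def ray(c,uv,z):
    uv=np.atleast_2d(uv).astype(float)
    d=np.c_[(uv[:,0]-c['cx'])/c['f'],(uv[:,1]-c['cy'])/c['f'],np.ones(len(uv))]@c['R'].T
    return c['t']+d*((z-c['t'][2])/d[:,2])[:,None]
def cloud(c):
    v,u=np.mgrid[0:400,0:640];D=c['depth']
    P=np.stack([(u-c['cx'])/c['f']*D,(v-c['cy'])/c['f']*D,D],-1)@c['R'].T+c['t']
    P[D<=0]=np.nan
    return P
def down(yaw): # tool z down, tool y axis at yaw+90deg
    q=(R.from_euler('z',yaw)*R.from_euler('x',np.pi)).as_quat()
    return [q[3],q[0],q[1],q[2]]
E
python3 - <<'E'
from h import *
s=bot.read_state();print(s)
for n in('top','scene'):
    c=cam(n);cv2.imwrite(f'pics/{n}.png',c['image']);print(n,c['fovy'],c['cx'],c['cy'],c['t'],c['R'])
    np.save(f'{n}.npy',c,allow_pickle=True)
E
```

```text
pics
{'clock': 0.0, 'joint_positions': array([-1.22358598e+00,  3.00481730e-01,  1.52161668e+00,  1.24578018e-05,
        1.32067766e+00, -6.65960017e-02]), 'qvel': array([-0.0004074 ,  0.00051174, -0.00037611,  0.00139208,  0.00147684,
        0.00118666]), 'effort': array([-1.64375233e-03, -5.43505275e+01, -3.61798704e+01, -1.56429055e-04,
        3.97782118e-03,  2.86464092e-05]), 'ee_pos': array([ 221.08060933, -503.37096787,  249.70040541]), 'tool_rot': array([-5.86739827e-04,  9.78671934e-01,  2.05428566e-01, -7.67742572e-05]), 'ft_force': array([-0.69456502,  0.27795659, -0.40589241]), 'moment': array([-0.01055396, -0.00562531,  0.09066508]), 'grip_force': 0.0, 'grip_width': 85.6644646273111}
top 55.163789840466045 314.3931548768563 201.68289375321925 [ 435.62785746 -163.96755709 1120.21436734] [[ 0.02622216 -0.99465724  0.09984672]
 [-0.99921363 -0.02310791  0.03222028]
 [-0.02974089 -0.10061309 -0.99448101]]
scene 54.206517393035384 324.10066630415974 196.51319024048874 [ -57.51496624 -712.78576577  493.77097002] [[ 0.69357574 -0.29448176  0.65744443]
 [-0.72019192 -0.30450526  0.62337801]
 [ 0.01662184 -0.90584604 -0.42328085]]
```

View pics/top.png

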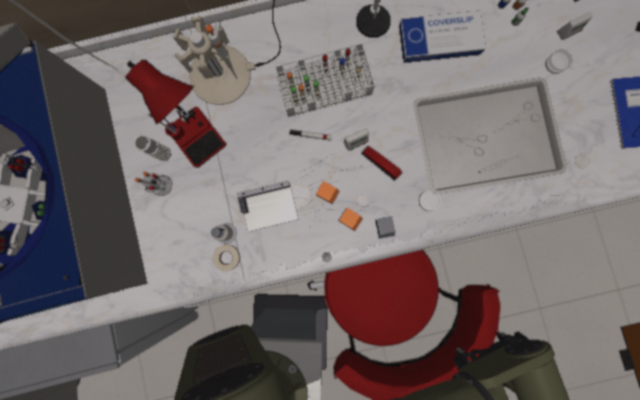

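View pics/scene.png

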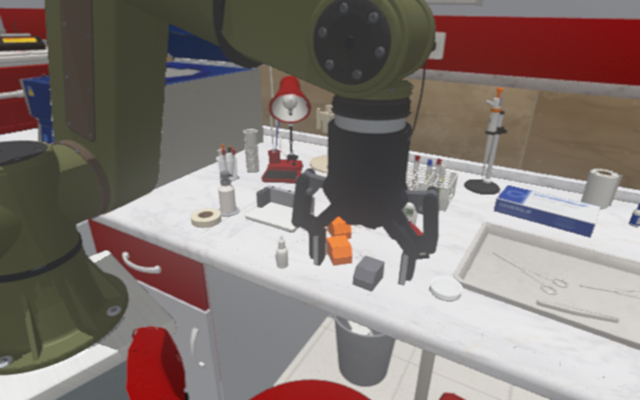

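Candidates for the block: grey one at top pixel (385,227); orange look-alikes at (327,192) and (350,218). By the description I choose the grey one. The jig is at (268,205), the spray bottle at (222,232), the tape at (225,257), the dropper at (327,257), the petri dish at (428,201), the timer at (357,138) and the stapler at (381,162). Next is a close crop, plus numbers.

Run:
```python
from h import *
c=np.load('top.npy',allow_pickle=True).item()
im=c['image'];cv2.imwrite('pics/crop1.png',cv2.resize(im[170:275,205:440],None,fx=3.4,fy=3.4,interpolation=cv2.INTER_CUBIC))
P=cloud(c)
for n,uv,z in [('block',(385,227),40),('jig',(268,205),12),('cap',(222,232),115),('or1',(327,192),40),('or2',(350,218),40),('tape',(225,257),19),('drop',(327,257),75),('petri',(428,201),15),('stapler',(381,162),44),('timer',(357,138),64)]:
    print(n,ray(c,uv,z)[0].round(),P[uv[1],uv[0]].round())
# cap/bottle via depth
Z=P[...,2]
m=(Z[215:250,205:240]>85);v,u=np.nonzero(m);print('high',np.nanmean(P[215:250,205:240][m],0),np.nanmax(Z[215:250,205:240]),m.sum())
# fence/stop points
sub=P[175:235,230:305].reshape(-1,3)
t=sub[(sub[:,2]>48)&(sub[:,2]<66)];print('fence',len(t));r=cv2.minAreaRect(t[:,:2].astype(np.float32));print(r)
p=sub[(sub[:,2]>8)&(sub[:,2]<18)];print('plate',cv2.minAreaRect(p[:,:2].astype(np.float32)),np.median(p[:,2]))
b=P[210:245,365:405].reshape(-1,3);b=b[(b[:,2]>33)&(b[:,2]<48)];print('blk',cv2.minAreaRect(b[:,:2].astype(np.float32)))
```

```text
block [ 477. -329.   40.] [ 477. -329.   41.]
jig [534.   7.  12.] [534.   7.  11.]
cap [451. 110. 115.] [451. 116.  94.]
or1 [ 573. -164.   40.] [ 572. -164.   42.]
or2 [ 500. -231.   40.] [ 500. -231.   39.]
tape [381. 124.  19.] [380. 130.  -1.]
drop [ 391. -168.   75.] [ 391. -168.   73.]
petri [ 556. -455.   15.] [ 556. -456.   13.]
stapler [ 661. -315.   44.] [ 662. -316.   39.]
timer [ 724. -245.   64.] [ 725. -245.   62.]
high [450.37778159 125.31244443 109.55043521] 119.82758296130282 111
fence 379
((555.1365356445312, 12.375526428222656), (57.26774215698242, 150.85842895507812), 16.050777435302734)
plate ((517.5926513671875, 26.75359344482422), (97.93887329101562, 198.0982208251953), 15.180316925048828) 12.844305332532258
blk ((481.0770263671875, -331.01373291015625), (48.87026596069336, 43.668216705322266), 12.460359573364258)
```

View pics/crop1.png

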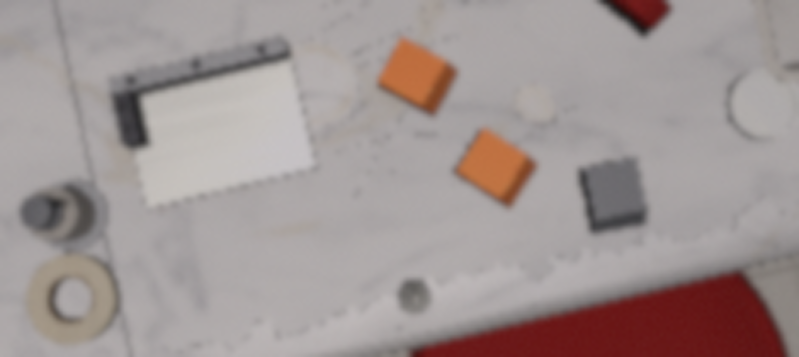

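The crop confirms the grey block at crop (613,195): its shaded sloped strip faces the robot (-x). The jig is at crop (210,120), with the fence on the far edge and the dark stop on the left. The bottle's cap is at about (40,212). I now move over the bottle and jig and look with the wrist camera.

Run:
```python
from h import *
bot.move_gripper(0)
bot.move_to([440,70,330],down(0.27))
c=cam('wrist');np.save('w1.npy',c,allow_pickle=True);cv2.imwrite('pics/w1.png',c['image'])
print(np.array(c['mount']).round(2),c['fovy'],bot.read_state()['clock'],bot.read_state()['joint_positions'])
P=cloud(c);Z=P[...,2]
print('cap z',np.nanpercentile(Z[(abs(P[...,0]-450)<40)&(abs(P[...,1]-118)<40)],99))
m=(abs(P[...,0]-450)<40)&(abs(P[...,1]-118)<40)&(Z>108)&(Z<125)
print(m.sum(),P[m].mean(0),np.median(P[m],0),cv2.minEnclosingCircle(P[m][:,:2].astype(np.float32)))
```

```text
[[   0.     -0.95   -0.32   81.55]
 [   1.      0.      0.      0.77]
 [   0.     -0.32    0.95 -124.17]
 [   0.      0.      0.      1.  ]] 63.22949313888358 3.1333 [ 7.43510707e-02  9.00617643e-03  1.67166944e+00 -3.28376311e-05
  1.46118317e+00  1.37599241e+00]
cap z 399.04972211996653
520 [452.44726542 126.37145295 114.91912582] [452.74689939 126.54426121 115.35330145] ((453.6319580078125, 124.86741638183594), 16.12372398376465)
```

View pics/w1.png

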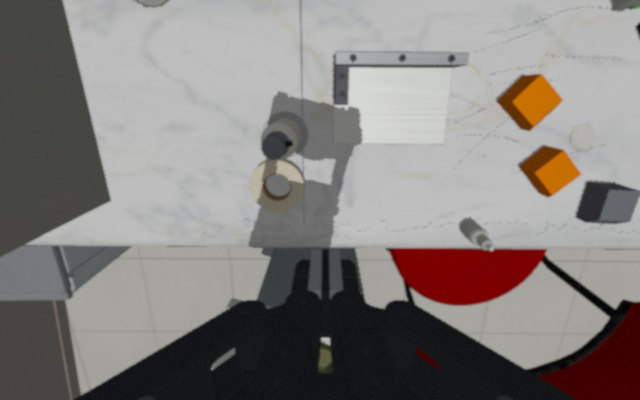

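Wrist view: cap top at (275,145), jig plate centred at (398,105) with fence on top and stop at (341,85), tape at (277,185), dropper at (478,235) and grey block at (607,203). I measure the jig, then press the cap.

Run:
```python
from h import *
c=np.load('w1.npy',allow_pickle=True).item()
P=cloud(c)
s=P[40:150,325:480].reshape(-1,3)
t=s[(s[:,2]>50)&(s[:,2]<63)];print('fence+stop',len(t),cv2.minAreaRect(t[:,:2].astype(np.float32)),np.median(t[:,2]))
# plate by colour
hsv=cv2.cvtColor(c['image'],cv2.COLOR_BGR2GRAY)
m=np.zeros((400,640),np.uint8);m[40:150,330:480]=1
q=(m>0)&(abs(P[...,2]-12)<6);q=cv2.morphologyEx(q.astype(np.uint8),cv2.MORPH_OPEN,np.ones((5,5)))
cn=max(cv2.findContours(q,0,2)[0],key=cv2.contourArea)
print('plate',cv2.minAreaRect(ray(c,cn[:,0],12)[:,:2].astype(np.float32)))
print('cap ray',ray(c,(275,145),115))
yaw=.27;x,y=452.7,126.
bot.move_to([x,y,165],down(yaw))
bot.servo_line([x,y,140],speed=60)
f0=bot.read_state()['ft_force']
hit=bot.servo_line([x,y,117],speed=15,until_force=11)
s=bot.read_state();print(hit,s['ee_pos'],s['ft_force']-f0)
bot.dwell(.3);s=bot.read_state();print(s['ee_pos'],s['ft_force']-f0)
bot.servo_line([x,y,150],speed=40)
bot.move_to([x-30,y-40,220],down(yaw))
s=bot.read_state();print(s['clock'],s['ft_force'])
```

```text
fence+stop 2414 ((556.2716674804688, 11.322418212890625), (56.97669219970703, 149.79046630859375), 15.62484073638916) 57.53500995294266
plate ((524.4241943359375, 2.414398193359375), (95.42947387695312, 149.33432006835938), 15.493369102478027)
cap ray [[454.28008953 126.62976102 115.        ]]
True [452.85384872 126.04325421 126.02107713] [-1.35272547 -0.53494355  8.44201477]
[452.87530327 126.03208672 126.01001093] [-2.47424595  0.1149705   7.74242569]
6.8917 [ 0.434925   -0.66099615 -1.03997376]
```

Run:
```python
from h import *
bot.move_gripper(85)
bot.move_to([440,-330,220],down(0.2))
c=cam('wrist');np.save('w2.npy',c,allow_pickle=True);cv2.imwrite('pics/w2.png',c['image'])
P=cloud(c)
a=(abs(P[...,0]-480)<50)&(abs(P[...,1]+330)<50)
t=P[a&(abs(P[...,2]-40)<2.5)];print('top',len(t),cv2.minAreaRect(t[:,:2].astype(np.float32)),np.median(t[:,2]))
t=P[a&(P[...,2]>5)];print('all',len(t),cv2.minAreaRect(t[:,:2].astype(np.float32)))
t=P[a&(P[...,2]>22)&(P[...,2]<36)];print('slope?',len(t),t.mean(0))
print(bot.read_state()['clock'])
```

```text
top 2334 ((483.489501953125, -332.0767517089844), (46.12398910522461, 44.004119873046875), 12.702260971069336) 40.56943459879301
all 22086 ((471.19256591796875, -328.1050720214844), (74.49623107910156, 101.68132781982422), 5.504800319671631)
slope? 275 [ 463.0733855  -335.87138005   29.57019435]
9.2667
```

View pics/w2.png

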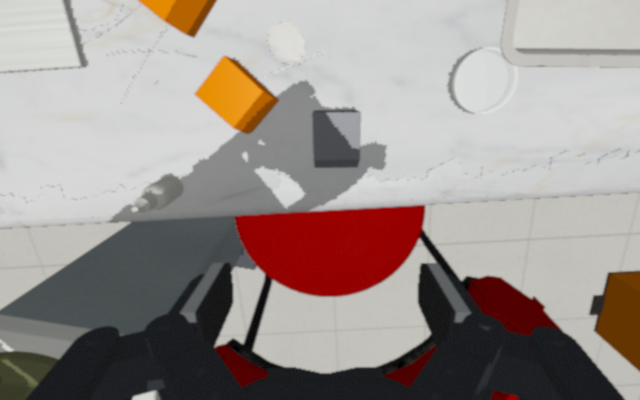

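The view shows the grey block at (337,138), with its top at rows 110-152 and the shaded slope strip towards the robot at rows 152-166. Block yaw is 0.222 and its origin is about (478.3,-333.3). I grasp across y and carry it to the jig, leaving room for a finger beside the stop.

```bash
cat >> h.py <<'E'
YJ=.272; CORNER=np.array([554.9,72.2,12.])
RJ=R.from_euler('z',YJ).as_matrix()
def J(x,y,z): return CORNER+RJ@np.array([x,y,z],float)   # point relative to the corner, jig axes
def toJ(p): return RJ.T@(np.array(p)-CORNER)
E
python3 - <<'E'
from h import *
b=np.array([478.3,-333.3]);yb=.222;g=b+2*np.array([np.cos(yb),np.sin(yb)])
bot.move_to([*g,100],down(yb))
bot.servo_line([*g,24],speed=80)
bot.move_gripper(0,40)
s=bot.read_state();print(s['grip_width'],s['grip_force'],s['ee_pos'],s['clock'])
bot.servo_line([*g,150],speed=120)
bot.move_to(J(-28+2-6,-22-30,150),down(YJ))
s=bot.read_state();print(s['grip_width'],s['clock'],toJ(s['ee_pos']))
bot.servo_line(J(-32,-52,26.5),speed=80)
f0=bot.read_state()['ft_force']
h=bot.servo_line(J(-20,-52,26.5),speed=12,until_force=5)
s=bot.read_state();print('fence',h,toJ(s['ee_pos']),RJ.T@(s['ft_force']-f0))
p=toJ(s['ee_pos'])
bot.servo_line(J(p[0]-.5,-52,26.5),speed=20)
f0=bot.read_state()['ft_force']
h=bot.servo_line(J(p[0]-.5,-52,21),speed=10,until_force=4)
s=bot.read_state();print('plate',h,toJ(s['ee_pos']),RJ.T@(s['ft_force']-f0),s['clock'])
E
```

```text
43.79188453895502 41.76890194416046 [ 480.42836725 -332.98827085   24.36964296] 11.4
43.59423617124609 13.925 [-32.14492058 -52.89441922 149.90263999]
fence True [-27.59824331 -51.84118812  26.00962203] [ 0.99543407  0.35153113 -0.51671535]
plate True [-27.95617769 -52.04934189  24.38738208] [-1.19543568  1.21971537  5.56606395] 16.7667
```

Run:
```python
from h import *
bot.move_gripper(62)
p=toJ(bot.read_state()['ee_pos'])
bot.servo_line(J(p[0],p[1],110),speed=120)
bot.move_gripper(0)
# push +y from the -y side
bot.move_to(J(-28,-105,110),down(YJ))
c=cam('wrist');np.save('w3.npy',c,allow_pickle=True);cv2.imwrite('pics/w3.png',c['image'])
bot.servo_line(J(-28,-105,27),speed=80)
f0=bot.read_state()['ft_force']
h=bot.servo_line(J(-28,-50,27),speed=25,until_force=6)
s=bot.read_state();print('stop',h,toJ(s['ee_pos']),RJ.T@(s['ft_force']-f0),s['clock'])
```

```text
stop True [-28.25562047 -56.76315744  26.85501791] [-0.93129658 -1.38838641  1.20523033] 21.825
```

View pics/w3.png

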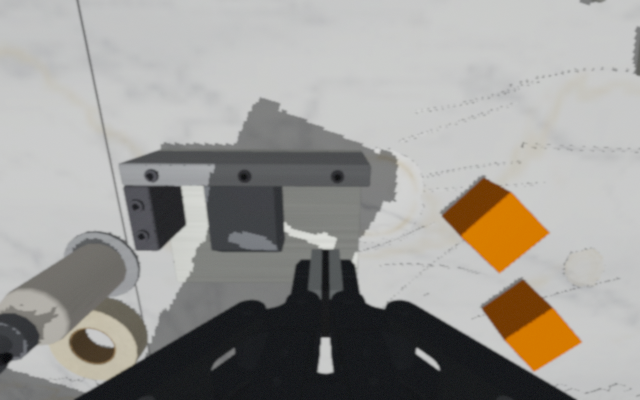

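The picture (before the push) shows the block at (247,215), square against the fence with a gap to the stop at (155,215). I confirm the y push, then look.

Run:
```python
from h import *
p=toJ(bot.read_state()['ee_pos'])
h=bot.servo_line(J(-28,-52,27),speed=10,until_force=8)
s=bot.read_state();print('stop',h,toJ(s['ee_pos']),RJ.T@(s['ft_force']),s['clock'])
bot.servo_line(J(-28,-75,27),speed=80)
bot.servo_line(J(-28,-75,120),speed=150)
bot.move_to(J(-75,-40,150),down(YJ))
c=cam('wrist');np.save('w4.npy',c,allow_pickle=True)
cv2.imwrite('pics/w4.png',c['image'])
P=cloud(c);Q=(P-CORNER)@RJ
t=Q[(abs(Q[...,2]-40)<2)&(Q[...,0]<-3)&(Q[...,0]>-70)&(Q[...,1]<-3)&(Q[...,1]>-90)];print('top',np.percentile(t,[1,50,99],axis=0).round(1))
# tilt feasibility for the diagonal push: tool z in jig = (cos e,0,-sin e)
for e in (31,40,50,60):
    e=np.radians(e)
    M=RJ@R.from_euler('y',np.pi/2+e-0).as_matrix()  # z-> (cos e,0,-sin e)
    for k in (0,np.pi):
        q=(R.from_matrix(M)*R.from_euler('z',k)).as_quat();q=[q[3],*q[:3]]
        n=np.array([np.cos(e),0,-np.sin(e)])
        tip=np.array([-50,-22,30])
        print(np.degrees(e),k,M@[0,0,1],[None if (j:=bot.ik(J(*(tip-(19+d)*n)),q)) is None else np.round(j,2) for d in (0,40)])
print(bot.read_state()['clock'])
```

```text
stop True [-28.35179091 -56.76528862  26.70087933] [-0.07672785 -2.50192169  2.23530294] 22.0583
top [[-46.3 -43.3  38.9]
 [-23.7 -23.6  40.5]
 [ -3.2  -3.4  41.9]]
31.0 0 [ 0.82565398  0.23028523 -0.51503807] [array([-0.18,  0.46,  2.32,  2.54,  0.72,  1.81]), array([-0.23,  0.35,  2.4 ,  2.45,  0.71,  1.85])]
31.0 3.141592653589793 [ 0.82565398  0.23028523 -0.51503807] [array([-0.18,  0.46,  2.32,  2.54,  0.72, -1.33]), array([-0.23,  0.35,  2.4 ,  2.45,  0.71, -1.29])]
40.0 0 [ 0.73788121  0.20580431 -0.64278761] [array([-0.15,  0.38,  2.28,  2.37,  0.46,  2.01]), array([-0.19,  0.26,  2.35,  2.23,  0.45,  2.12])]
40.0 3.141592653589793 [ 0.73788121  0.20580431 -0.64278761] [array([-0.15,  0.38,  2.28,  2.37,  0.46, -1.13]), array([-0.19,  0.26,  2.35,  2.23,  0.45, -1.02])]
50.0 0 [ 0.61915585  0.17269032 -0.76604444] [None, None]
50.0 3.141592653589793 [ 0.61915585  0.17269032 -0.76604444] [array([-0.11,  0.34,  2.2 ,  1.8 ,  0.25, -0.54]), array([-0.14,  0.21,  2.26,  1.51,  0.26, -0.26])]
59.99999999999999 0 [ 0.48161775  0.13432922 -0.8660254 ] [None, array([-0.1 ,  0.21,  2.15,  0.58,  0.34, -2.45])]
59.99999999999999 3.141592653589793 [ 0.48161775  0.13432922 -0.8660254 ] [array([-0.08,  0.33,  2.12,  0.72,  0.27,  0.56]), array([-0.1 ,  0.21,  2.15,  0.58,  0.34,  0.69])]
23.625
```

View pics/w4.png

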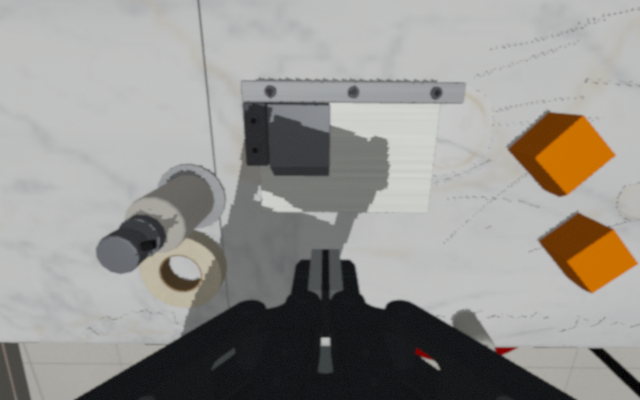

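The picture shows the block at (300,138) tight between fence and stop with no visible gap; the slope faces the open front, and bottle and tape are undisturbed. Now the diagonal push on the slope, with the tool vertical and a small force loop.

```bash
cat >> h.py <<'E'
def force(n=6):
    a=[]
    for _ in range(n): bot.dwell(.03);a.append(bot.read_state()['ft_force'])
    return RJ.T@np.mean(a,0)
E
python3 - <<'E'
from h import *
n=np.array([.857,0,-.515]);c0=np.array([-61,-22,49.])
bot.move_to(J(*(c0-n*25+[0,0,25])),down(YJ))
bot.servo_line(J(*(c0-n*12)),speed=80)
bot.dwell(.2);f0=force();np.save('f0.npy',f0);print('f0',f0)
h=bot.servo_line(J(*(c0+n*12)),speed=10,until_force=6)
s=bot.read_state();p=toJ(s['ee_pos']);print(h,p,force()-f0,s['clock'])
cmd=p.copy()
for i in range(14):
    f=force()-f0
    ex,ez=-15-f[0],13-f[2]          # tool feels -x, +z
    print(i,cmd.round(2),toJ(bot.read_state()['ee_pos']).round(2),f.round(1))
    if abs(ex)<2 and abs(ez)<2: break
    cmd+= np.clip([-ex*.04,0,-ez*.04],-.4,.4)
    bot.servo_line(J(*cmd),speed=8)
print(bot.read_state()['clock'])
E
```

```text
f0 [0.13501143 0.07105388 0.35274045]
True [-60.16691138 -21.99065589  48.35288637] [-0.37441284 -0.25485516 -0.02253517] 26.3083
0 [-60.17 -21.99  48.35] [-60.52 -21.93  48.1 ] [-0.1  0.2 -0.2]
1 [-59.77 -21.99  47.95] [-59.96 -21.95  47.92] [-4.5  0.4  2.7]
2 [-59.37 -21.99  47.55] [-59.82 -21.96  47.75] [-9.7  0.9  9.1]
3 [-59.15 -21.99  47.4 ] [-59.74 -21.95  47.69] [-11.9   1.   12.4]
4 [-59.03 -21.99  47.37] [-59.73 -21.97  47.7 ] [-13.    0.9  13.5]
5 [-58.95 -21.99  47.39] [-59.72 -21.96  47.68] [-13.5   0.6  13.5]
28.9583
```

Run:
```python
from h import *
c=cam('wrist');P=cloud(c);Q=(P-CORNER)@RJ
im=c['image'];cv2.imwrite('pics/w5.png',im)
t=cam('top');cr=t['image'][170:260,200:330];
cv2.imwrite('pics/w5.png',np.vstack([im[:, :], cv2.resize(cr,(640,200*640//640*1))])[:600])
bot.dwell(.5);print(force()-np.load('f0.npy'),toJ(bot.read_state()['ee_pos']),bot.read_state()['clock'])
```

```text
[-13.58009694   0.75020489  13.48265234] [-59.71345583 -21.96096791  47.6819756 ] 29.7583
```

View pics/w5.png

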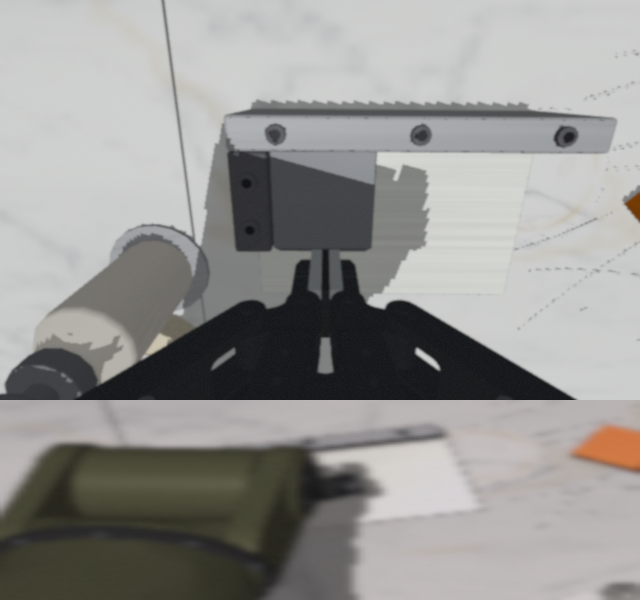

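Run:
```python
from h import *
im=cv2.imread('pics/w5.png')[105:260,220:390]
a=cv2.resize(im,None,fx=4.4,fy=3.8,interpolation=cv2.INTER_CUBIC)
cv2.imwrite('pics/c6.png',np.clip(a.astype(float)*1.7,0,255).astype(np.uint8))
g=cv2.cvtColor(cv2.imread('pics/w5.png'),cv2.COLOR_BGR2GRAY)
for r in (165,200,235): print(r,g[r,262:282],g[r,366:384])
c=cam('wrist')
for r in (160,200,240): # expected columns of stop-top edge, block edges
    pass
def px(p):
    q=c['R'].T@(J(*p)-c['t']);return (c['cx']+c['f']*q[0]/q[2]).round(1),(c['cy']+c['f']*q[1]/q[2]).round(1)
print('stop top edge',px((-2,0,45)),px((-44,0,45)),'stop face at z40',px((-2,0,40)),px((-44,0,40)),'block right',px((0,-44,40)),px((-40,-44,40)))
```

```text
165 [48 49 47 47 46 41 42 46 54 63 67 69 69 70 67 68 70 68 69 69] [147 145 148 147 147 146 146 144 136 125 129 147 159 163 169 181 191 195]
200 [50 50 50 50 50 48 47 39 41 51 59 65 69 69 69 69 69 68 68 67] [ 71  69  69  70  69  67  70  84 107 123 129 130 130 131 130 128 130 130]
235 [46 49 49 49 47 48 48 46 41 42 45 53 64 66 67 68 68 68 68 67] [ 68  68  67  69  72  83 107 123 128 131 129 129 128 130 129 129 129 129]
stop top edge (np.float64(267.2), np.float64(155.6)) (np.float64(272.6), np.float64(251.5)) stop face at z40 (np.float64(269.3), np.float64(153.3)) (np.float64(274.3), np.float64(246.2)) block right (np.float64(377.5), np.float64(148.5)) (np.float64(372.8), np.float64(238.3))
```

View pics/c6.png

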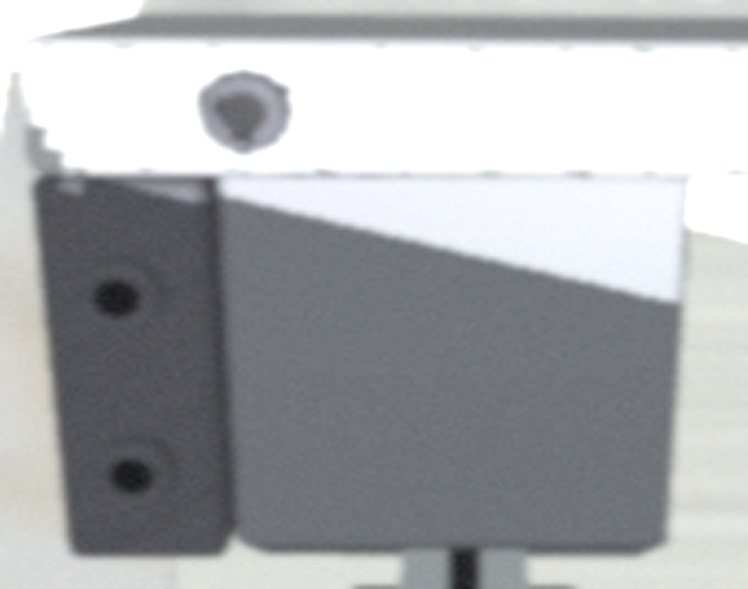

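The close crop shows the block's left edge meeting the stop (crop column ~225) and its end meeting the fence (row ~178). The thin dark strip is only the 5 mm of stop face above the block, 2-3 px wide as predicted. Handing in while pushing.

Run:
```python
from h import *
print(force()-np.load('f0.npy'));print(bot.finish_job())
```

```text
[-13.73705075   0.82440208  13.77302307]
the job is handed in; nothing more can be done
None
```

I pressed the spray cap down its full 8 mm and let it go. The block sits flush in the corner, and I handed the job in at about 30 s still pushing on its slope with about 14 N towards the fence and 14 N towards the plate. I did not separately check that the cap came back up.

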